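Click the landing heating dial round to the three-dot setting and save it

TASK

Turn the heating controller's big ribbed dial clockwise with a fingertip, by friction, until it clicks into the three-dot position and stays there by itself with the finger off; then push the controller's round button all the way in and let it spring back. Grasp and lift nothing, and leave the other things on the shelf where they stand.

Things in the scene. Friction and masses are not known exactly. Their poses are not given: they have to be found in the camera images.
- controller: White heating controller screwed to the shelf, 180 (x) x 150 (y) x 42 mm high. Origin: centre of its underside; x points to its far side, y to its left, z up. On top: the ribbed metal dial and, at the near right corner, a round button. Beyond the dial, groups of 1, 2, 3 and 4 small black dots, 60 to 69 mm from its axis, mark its positions, clockwise from the one-dot group.
- dial_mid (a point): Centre of the dial's top face, on its vertical axis, 58 mm above the shelf. The dial: aluminium disc, 100 mm in diameter, 16 mm high, flat on top, rim knurled; ribs and marker are too fine to catch a finger. A black line from the centre to the edge points at the present position. A fingertip pressed on the face 30 to 45 mm from the axis with 5 to 15 N and swept round the axis turns it.
- dial (a joint): Dial angle in rad, growing clockwise seen from above. Spring clicks at 0 (one dot), 0.524 (two), 1.047 (three) and 1.571 (four dots); stops at -0.2, 1.77. At value q the black line points at angle 0.785 - q from the controller's x axis (towards its y). Let go, it springs to a click; changeovers at 0.26, 0.79, 1.31. Peak resistance about 0.06 Nm. It starts in the one-dot or two-dot click.
- save_top (a point): Centre of the top of the round button, 24 mm in diameter, 64 mm above the shelf when out, in a collar 40 mm in diameter whose top is 54 mm above the shelf; at the controller's near right corner (70 mm nearer and 55 mm to the right of the controller's centre). Pressed straight down, travel 6 mm, 5 N when fully in, springs back by itself.
- save (a joint): Button travel in m: 0 out, 0.006 fully in.
- lunchbox: Bystander: pink plastic lunchbox 222 x 172 x 90 mm with four latches; origin at the centre of its underside.
- flask: Bystander: stainless drink flask, 68 mm in diameter, 223 mm high; origin at the centre of its underside.
- whistle: Bystander: small red whistle, about 55 x 18 x 22 mm, lying beside the controller.
- shuttle0: Bystander: shuttlecock standing on its feathers, cork up, 64 mm in diameter at the foot, 86 mm high; one of a row of three beside the controller.
- shuttle1: Bystander: second shuttlecock of the row, same size.
- shuttle2: Bystander: third shuttlecock of the row, same size.
- dish: Bystander: white bowl, 110 mm in diameter, 35 mm high.
Not all that is in view belongs to the job. What is shaped like the controller but green or yellow is not meant.

How it is judged:
On the way, in this order (a step that is already met when the one before it is completed fails the run):
1. the dial rests in the three-dot click (within 0.08 rad) with the fingers off the controller (value of joint dial between 0.967 and 1.127 rad and contact force between the fingers and controller below 0.2 N), for 0.2 s.
2. the button is pushed all the way in (at least 4.8 of 6 mm) with the dial still in the three-dot click (value of joint save above 0.0048 m and value of joint dial between 0.967 and 1.127 rad), for 0.05 s.
At the end, for the whole second after the job is handed in: The dial rests in its three-dot click (1.047 rad, within 0.08), the button has been pushed in after that and is out again (within 1.5 mm) (value of joint dial between 0.967 and 1.127 rad and value of joint save below 0.0015 m); the robot touches nothing.
It fails at once if a bystander was lifted, carried, knocked over or shifted by more than 30 mm (distance of any of lunchbox, flask, whistle, shuttle0, shuttle1, shuttle2, dish from where it was at the start of the episode above 0.03 m or angle between any of flask, shuttle0, shuttle1, shuttle2's own z axis and vertical above 0.5 rad).
It also fails if it takes over 51 s, if anything falls off the work surface, if the arm or the gripper's body presses on something with over 40 N, if the wrist force passes 120 N, or if a joint passes its speed limit or range.

ROBOT

A 6-joint arm with a two-finger parallel gripper is mounted at the origin on the work surface. World frame = base frame: x ahead of the robot, y to its left, z up, the work surface at z = 0. Lengths are in m, angles in rad, forces in N, time in s.
With the tool pointing down it reaches from about 0.25 to 0.725 m from the base axis. Payload 4 kg.
Tool frame: the origin (TCP) lies on the centre line of the jaws, within the pads' length; the fingertips stand 11 mm ahead of it and the grasp point (between the pads) lies 8 mm behind it; z points along the fingers, y is the direction in which the jaws open and shut (so a half turn about z gives the same grasp; the last joint's range is limited). The gripper opens to 85 mm and grips with 20 to 120 N. Pads are 22 mm wide; open, the fingers measure 114 mm over their backs; the gripper's body (76 mm by 85 mm) begins 54 mm behind the grasp point. The pads swing forward as they close: fully open they stand 13 mm farther back than shut.
Start: joints at [1.125, 0.241, 0.005, 1.335, 0, 1.571], TCP at [0.216, 0.451, 0.242] pointing down, gripper open.
Joint ranges: [-2.72, 2.72], [-1.05, 1.87], [-1.09, 1.28], [-1.99, 2.15], [-1.42, 1.44], [-3.14, 3.14]. Speed limits (rad/s): [2.79, 2.79, 3.14, 3.14, 3.14, 3.14].

INTERFACE

Orientations are given as a unit quaternion [x, y, z, w].
In Python, from cell import arm gives the robot as it stands.
- The arm moves only by the tool move_arm, never from a script. Its argument "series" is a list of rows, each a list of 3 entries, a list of its own where there are three numbers: the shift along the tool's x, y, z in cm, then the turn about the tool's z in rad, then the opening in per cent of the stroke, from 0 (shut) to 100 (fully open). In form: [[[x, y, z], spin, claw], ...]. A call has 1 to 12 rows; each row shifts and turns the commanded pose from where the row before left it, along the tool's axes as they then stand; what a row does not reach is not made up. A row lasts 1/10 s, in which the tool goes at most 50 mm and 8.59 degrees, less where a joint would pass 70% of its speed; a pose out of reach is approached as far as the arm can. A call is refused whole if a number of a shift passes 5 or a number of a turn 0.15, either way. A call with a gripper value outside its range is refused whole. The fingers move at their own pace and stop on an object; "newtons" is the grip in N (left out, the last holds). Time passes only in rows, so rows that do not move let the fingers close. It gives the time, the measured TCP pose, the force and the opening at its end, in the units of the state.
- arm.get_state(): the state, without advancing time (a new reading comes with each control period).
- arm.capture(name): name is "side" or "top"; returns a dict with "image" (420x560x3 uint8, blue, green, red), "vfov" (degrees; the focal length in pixels is half the picture's height over the tangent of half this angle, whatever the lens; pixels are square), "cx", "cy" (the principal point, pixels), "D" ([k1, k2, p1, p2, k3] as OpenCV has them; the pictures are not rectified), "view" (4x4, takes a point from world to camera coordinates). Camera axes: x right, y down, z forward; pixel columns grow to the right and rows downward; lengths in m; the calibration is good to about 2 mm. A picture is of the moment at which its call begins. There is no depth.
- arm.close_job(): hands the job in, once; it reports no verdict.
The state is a dict: "t": time; "joint_pos": joint angles; "joint_vel": joint speeds; "joint_torque": joint torques, N m; "eef_pos": TCP position; "orientation": TCP orientation; "wrist_force": force on the tool from outside, world axes, zero at the start; "wrist_torque": the same for the moment, N m; "finger_gap": finger opening in m.
Only numpy, scipy, OpenCV 4.12 (cv2) and the standard library are available. Lean on these libraries where they do the work, as an engineer would, in place of code of your own. Each camera call takes 0.05 s, during which the arm holds its last target. There are 200 camera calls.

## Working session

There is one attempt and no reset: what is moved stays moved. The work goes in short steps, Python scripts to look and compute and a tool call to move; the robot and the scene stay as the last step left them, time stands still between calls to the robot, and variables do not carry over. Pictures are saved under pics/ and viewed, about 8 in all and at most 12, crops included, and the job is handed in when it is done.

Besides the shell and the picture viewer there is one more tool, called after "Call:" by a JSON object that holds its "name" and its "arguments". move_arm: Moves the arm, as the interface text tells. Its arguments: {"type":"object","properties":{"series":{"type":"array"},"newtons":{"type":"number"}},"required":["series"]}

```bash
mkdir -p pics; cat > h.py <<'E'
import numpy as np, cv2
from cell import arm
def snap(n,f):
    c=arm.capture(n); cv2.imwrite('pics/'+f+'.png',c['image']); 
    np.savez('pics/'+f+'.npz',**{k:np.array(v) for k,v in c.items()}); return c
def K(c):
    h=c['image'].shape[0]; f=h/2/np.tan(np.radians(float(c['vfov']))/2)
    return np.array([[f,0,float(c['cx'])],[0,f,float(c['cy'])],[0,0,1]])
def back(c,uv,z):
    p=cv2.undistortPoints(np.array([[uv]],float),K(c),np.array(c['D'],float))[0,0]
    V=np.array(c['view']);R,t=V[:3,:3],V[:3,3]
    o=-R.T@t; d=R.T@np.array([p[0],p[1],1]); return o+d*(z-o[2])/d[2]
def proj(c,P):
    V=np.array(c['view']);return cv2.projectPoints(np.array(P,float).reshape(-1,1,3),cv2.Rodrigues(V[:3,:3])[0],V[:3,3],K(c),np.array(c['D'],float))[0][:,0]
E
python3 - <<'E'
from h import *
s=arm.get_state();print(s)
a=snap('top','top0');b=snap('side','side0')
for c in(a,b):
  V=np.array(c['view']);print(-V[:3,:3].T@V[:3,3],c['vfov'],c['D'])
cv2.imwrite('pics/both.png',cv2.resize(np.hstack([a['image'],b['image']]),(800,300)))
E
```

```text
{'t': 0.0, 'joint_pos': array([1.12498970e+00, 2.41396356e-01, 3.72954281e-03, 1.33518576e+00,
       1.50273045e-05, 1.57080194e+00]), 'joint_vel': array([ 3.82113316e-04, -2.04875252e-03, -4.91983374e-06,  8.71745023e-04,
       -9.72568795e-04, -2.70069176e-04]), 'joint_torque': array([-4.17598517e-05, -3.72321761e+01,  2.52406704e+01,  1.69132400e-02,
       -1.45476197e-04,  2.99002018e-06]), 'eef_pos': array([0.21532967, 0.45059096, 0.24142325]), 'orientation': array([ 2.21064663e-01,  9.75258611e-01, -1.00102446e-03, -2.34603414e-04]), 'wrist_force': array([-0.42570163,  0.04277378,  0.1938707 ]), 'wrist_torque': array([ 0.04097971, -0.02385619,  0.02555031]), 'finger_gap': 0.08559212585476522}
[ 0.35017787 -0.01466752  1.62654869] 49.292588422318545 [0.03051663 0.         0.         0.         0.        ]
[-0.15294417 -0.6262971   1.02971312] 47.630518716175025 [-0.06826007  0.          0.          0.          0.        ]
```

View pics/top0.png

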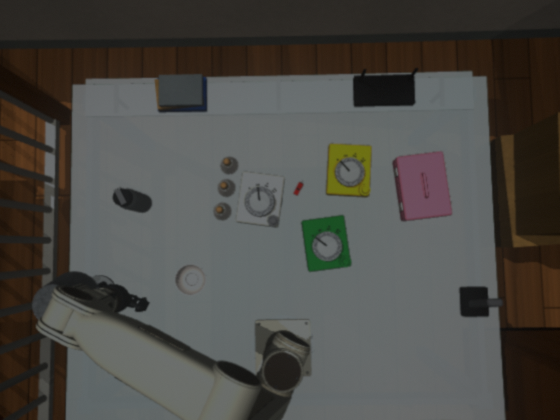

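View pics/side0.png

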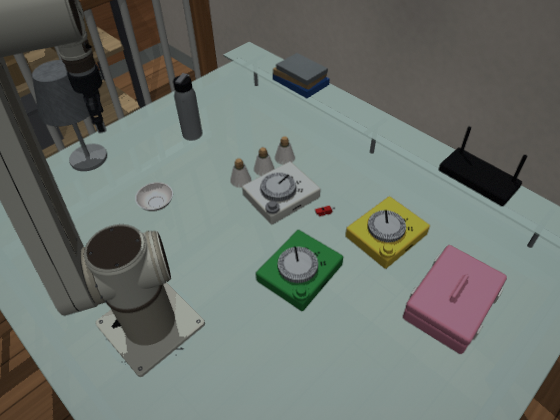

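The top view shows three candidates: white at (261,198), yellow at (349,171) and green at (326,243). The white one is meant, and it is at (281,188) in the side view. The shuttlecocks stand left of it at about (226,187), and the whistle is to the right at (298,188). I'll check the choice in a close crop.

```bash
python3 - <<'E'
import cv2,numpy as np
a=cv2.imread('pics/top0.png')[155:235,205:310];b=cv2.imread('pics/side0.png')[150:230,225:330]
f=lambda i:cv2.resize(cv2.convertScaleAbs(i,alpha=1.4),None,fx=5.7,fy=5.7,interpolation=cv2.INTER_CUBIC)[:,:]
A=f(a);B=f(b)
cv2.imwrite('pics/crop0.png',A);print(A.shape)
cv2.imwrite('pics/crop1.png',B)
E
```

```text
(456, 598, 3)
```

View pics/crop0.png

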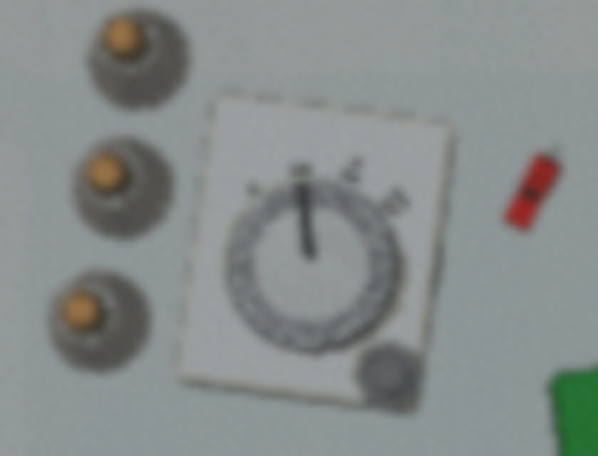

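View pics/crop1.png

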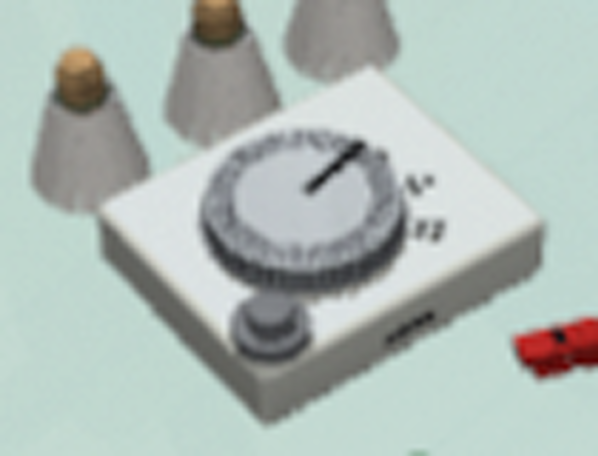

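The crop confirms the white controller. The dial centre is near crop (310,262), and its black line points at the two-dot group. The button is at crop (388,370), near right, and the shuttlecocks are on the left.

```bash
cat > m.py <<'E'
from h import *
a=dict(np.load('pics/top0.npz'));b=dict(np.load('pics/side0.npz'))
A=lambda u,v:((u+.5)/5.7-.5+205,(v+.5)/5.7-.5+155)
B=lambda u,v:((u+.5)/5.7-.5+225,(v+.5)/5.7-.5+150)
if __name__=='__main__':
  print('dial',back(a,A(310,260),.058),back(b,B(306,192),.058))
  print('btn',back(a,A(389,369),.064),back(b,B(271,310),.064))
  print('line tip',back(a,A(302,184),.058),back(b,B(363,145),.058))
  C=[back(a,A(*p),.042) for p in((217,95),(454,122),(418,411),(181,380))];print(np.array(C),np.mean(C,0))
  D=[back(b,B(*p),.042) for p in((372,68),(545,228),(265,372),(102,212))];print(np.array(D),np.mean(D,0))
  for C in(C,D):
    e=C[0]-C[3]+C[1]-C[2];print('yaw',np.arctan2(e[1],e[0]),np.linalg.norm(e)/2,np.linalg.norm(C[0]-C[1]))
  print('shut',[back(a,A(*p),.08) for p in((124,36),(107,172),(82,311))])
E
python3 m.py
```

```text
dial [0.50889844 0.0716706  0.058     ] [0.50916944 0.07379728 0.058     ]
btn [0.44173242 0.0248268  0.064     ] [0.43717791 0.02487404 0.064     ]
line tip [0.55522609 0.07588081 0.058     ] [0.55329342 0.07685805 0.058     ]
[[ 0.61323113  0.12821049  0.042     ]
 [ 0.59383243 -0.01685528  0.042     ]
 [ 0.41715448  0.00816856  0.042     ]
 [ 0.4385723   0.15207007  0.042     ]] [0.51569759 0.06789846 0.042     ]
[[ 0.6103264   0.12624279  0.042     ]
 [ 0.5861009  -0.01971268  0.042     ]
 [ 0.42041706  0.0128507   0.042     ]
 [ 0.43778615  0.14989133  0.042     ]] [0.51365763 0.06731804 0.042     ]
yaw -0.13824798033312868 0.1773605970691109 0.1463570535229437
yaw -0.16469191621212723 0.17143170635217686 0.14795227426522772
shut [array([0.6436511 , 0.18017057, 0.08      ]), array([0.56169101, 0.19105846, 0.08      ]), array([0.47862525, 0.2066082 , 0.08      ])]
```

Call:
{"name": "move_arm", "arguments": {"series": [[[-2, -0.9, 0], 0, 0], [[-4, -1.9, 0], 0, 0], [[-4, -1.9, 0], 0, 0], [[-4, -1.9, 0], 0, 0], [[-4, -1.9, 0], 0, 0], [[-4, -1.9, 0], 0, 0], [[-4, -1.9, 0], 0, 0], [[-4, -1.9, 0], 0, 0], [[-4, -1.9, 0], 0, 0], [[-4, -1.9, 0], 0, 0], [[-2, -0.9, 0], 0, 0], [[0, 0, 0], 0, 0]], "newtons": 60}}

```text
t: 1.3
eef_pos: [0.4963, 0.1057, 0.2415]
orientation: [0.223, 0.975, -0.0, -0.0]
wrist_force: [-0.6, 0.1, -0.0]
finger_gap: 0.0
```

Call:
{"name": "move_arm", "arguments": {"series": [[[0, 0, 3], 0, 0], [[0, 0, 4], 0, 0], [[0, 0, 4], 0, 0], [[0, 0, 3], 0, 0], [[0, 0, 1.5], 0, 0], [[0, 0, 0], 0, 0], [[0, 0, 0], 0, 0]]}}

```text
t: 2.0
eef_pos: [0.4946, 0.1088, 0.0875]
orientation: [0.221, 0.975, -0.0, -0.0]
wrist_force: [0.3, 0.3, 0.1]
finger_gap: 0.0001
```

```bash
python3 - <<'E'
from h import *
c=snap('side','side1');i=c['image'][100:230,215:345]
cv2.imwrite('pics/c2.png',cv2.resize(cv2.convertScaleAbs(i,alpha=1.2),None,fx=4.5,fy=4.5,interpolation=cv2.INTER_CUBIC))
print(arm.get_state()['eef_pos'],proj(c,[[.497,.1057,.058]]))
E
```

```text
[0.49540599 0.10881358 0.0882615 ] [[267.51791637 179.97086391]]
```

View pics/c2.png

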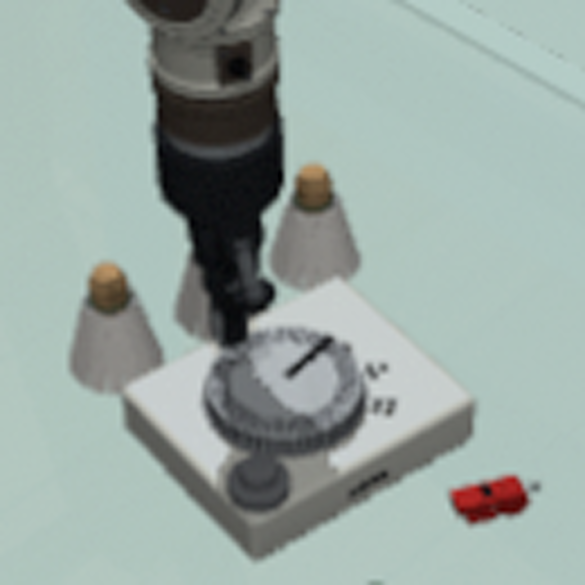

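The fingers hang just above the dial's left edge, with the tip at crop (232,345) and about 20 mm of clearance. The line still points at two dots.

Call:
{"name": "move_arm", "arguments": {"series": [[[-0.1, -0.2, 0], 0, 0], [[-0.1, -0.2, 0.7], 0, 0], [[0, 0, 0.7], 0, 0], [[0, 0, 0.2], 0, 0], [[0, 0, 0.1], 0, 0], [[0, 0, 0], 0, 0]]}}

```text
t: 2.65
eef_pos: [0.4949, 0.1036, 0.0701]
orientation: [0.221, 0.975, -0.0, -0.0]
wrist_force: [-0.1, -0.5, 0.2]
finger_gap: -0.0001
```

Call:
{"name": "move_arm", "arguments": {"series": [[[0, 0, 0.1], 0, 0], [[0, 0, 0.1], 0, 0], [[0, 0, 0], 0, 0]]}}

```text
t: 2.95
eef_pos: [0.4957, 0.1039, 0.069]
orientation: [0.221, 0.975, 0.0, 0.001]
wrist_force: [-0.1, 0.2, 3.6]
finger_gap: 0.0003
```

Call:
{"name": "move_arm", "arguments": {"series": [[[0, 0, 0.1], 0, 0], [[0, 0, 0], 0, 0]]}}

```text
t: 3.15
eef_pos: [0.4962, 0.104, 0.0689]
orientation: [0.221, 0.975, 0.001, 0.001]
wrist_force: [-1.8, -0.4, 9.2]
finger_gap: -0.0
```

Call:
{"name": "move_arm", "arguments": {"series": [[[-0.11, 0.13, 0], 0.05, 0], [[-0.11, 0.13, 0], 0.05, 0], [[-0.11, 0.13, 0], 0.05, 0], [[-0.11, 0.13, 0], 0.05, 0], [[0, 0, 0], 0, 0]]}}

```text
t: 3.65
eef_pos: [0.503, 0.1055, 0.069]
orientation: [0.318, 0.948, 0.0, 0.002]
wrist_force: [-1.7, -2.8, 9.9]
finger_gap: -0.0005
```

Call:
{"name": "move_arm", "arguments": {"series": [[[-0.11, 0.13, 0], 0.05, 0], [[-0.11, 0.13, 0], 0.05, 0], [[-0.11, 0.13, 0], 0.05, 0], [[-0.11, 0.13, 0], 0.05, 0], [[-0.11, 0.13, 0], 0.05, 0], [[-0.11, 0.13, 0], 0.05, 0], [[0, 0, 0], 0, 0]]}}

```text
t: 4.35
eef_pos: [0.5132, 0.1053, 0.0689]
orientation: [0.456, 0.89, -0.001, 0.002]
wrist_force: [0.6, -4.7, 9.4]
finger_gap: -0.0002
```

```bash
python3 - <<'E'
from h import *
c=snap('side','side2');i=c['image'][140:230,225:345]
cv2.imwrite('pics/c3.png',cv2.resize(cv2.convertScaleAbs(i,alpha=1.2),None,fx=5,fy=5,interpolation=cv2.INTER_CUBIC))
d=np.array([.509,.0727,.058])
for q in(.524,.79,1.047,1.31):
  t=.785-q-.15;print(q,(proj(c,d+.045*np.array([np.cos(t),np.sin(t),0]))-[225,140])*5)
E
```

```text
0.524 [[315.86459627 174.07351677]]
0.79 [[330.18821559 184.27038311]]
1.047 [[340.00676414 196.42049063]]
1.31 [[345.23829556 210.40509563]]
```

View pics/c3.png

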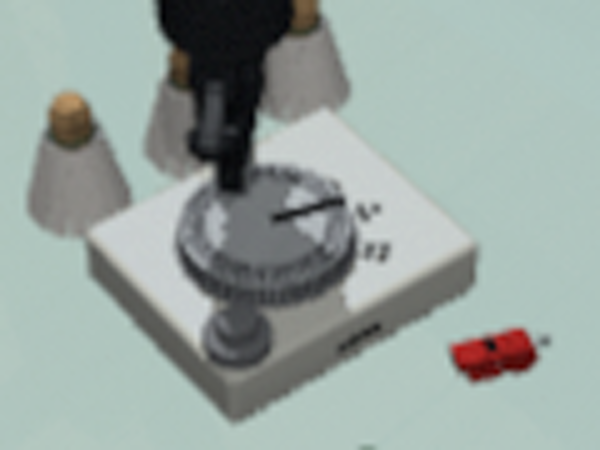

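The line tip is at (343,201), which matches the prediction for three dots (340,196). I'll lift off.

Call:
{"name": "move_arm", "arguments": {"series": [[[0, 0, -0.2], 0, 0], [[0, 0, -0.5], 0, 0], [[0, 0, -1.5], 0, 0], [[0, 0, -2], 0, 0], [[0, 0, 0], 0, 0], [[-0.6, -2.7, 0], 0, 0], [[-0.6, -2.7, 0], 0, 0], [[-0.6, -2.7, 0], 0, 0], [[-0.5, -2.8, 0], 0, 0], [[0, 0, 0], 0, 0], [[0, 0, 0], 0, 0]]}}

```text
t: 5.5
eef_pos: [0.4364, 0.0245, 0.109]
orientation: [0.456, 0.89, 0.0, -0.0]
wrist_force: [-0.2, 0.4, -0.4]
finger_gap: -0.0003
```

```bash
python3 - <<'E'
from h import *
c=snap('side','side3');i=c['image'][140:230,225:345]
a=snap('top','top3')['image'][155:235,205:310]
f=lambda i,s:cv2.resize(cv2.convertScaleAbs(i,alpha=1.3),s,interpolation=cv2.INTER_CUBIC)
cv2.imwrite('pics/c4.png',np.hstack([f(i,(420,315)),f(a,(380,290))[:].copy() if 0 else cv2.copyMakeBorder(f(a,(380,290)),0,25,0,0,0)]))
print(arm.get_state()['eef_pos'])
E
```

```text
[0.43749321 0.02503079 0.10925486]
```

View pics/c4.png

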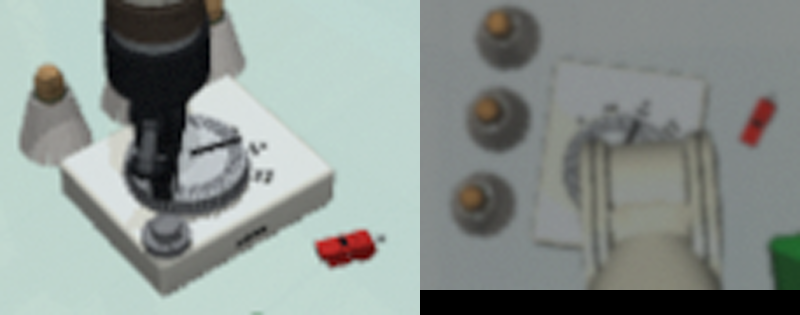

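The line now rests at the three-dot group in both views: (240,140) in the side half and (637,125) in the top half. The finger is above the button.

Call:
{"name": "move_arm", "arguments": {"series": [[[0, 0, 1.5], 0, 0], [[0, 0, 1.2], 0, 0], [[0, 0, 0.4], 0, 0], [[0, 0, 0.4], 0, 0], [[0, 0, 0.3], 0, 0], [[0, 0, 0.2], 0, 0], [[0, 0, 0], 0, 0], [[0, 0, 0], 0, 0]]}}

```text
t: 6.4
eef_pos: [0.437, 0.025, 0.0698]
orientation: [0.455, 0.89, 0.001, 0.0]
wrist_force: [-1.6, 2.9, 4.9]
finger_gap: 0.0003
```

Call:
{"name": "move_arm", "arguments": {"series": [[[0, 0, 0.1], 0, 0], [[0, 0, 0.1], 0, 0], [[0, 0, 0], 0, 0], [[0, 0, 0], 0, 0]]}}

```text
t: 6.8
eef_pos: [0.4371, 0.025, 0.0689]
orientation: [0.455, 0.89, 0.001, 0.0]
wrist_force: [-3.8, 3.5, 15.9]
finger_gap: 0.0002
```

The force rose from 5 to 16 N over the last 1 mm, with the tip at 58 mm, so the button is on its stop. I'll retreat.

Call:
{"name": "move_arm", "arguments": {"series": [[[0, 0, -0.4], 0, 0], [[0, 0, -1], 0, 0], [[0, 0, -3], 0, 0], [[0, 0, -4], 0, 0], [[0, 0, -4], 0, 0], [[2, -3.5, -2], 0, 0], [[2, -3.5, 0], 0, 0], [[2, -3.5, 0], 0, 0], [[1, -2, 0], 0, 0], [[0, 0, 0], 0, 0], [[0, 0, 0], 0, 0]]}}

```text
t: 7.9
eef_pos: [0.295, 0.0078, 0.2118]
orientation: [0.456, 0.89, 0.0, 0.001]
wrist_force: [1.9, 0.3, 0.1]
finger_gap: 0.0001
```

```bash
python3 - <<'E'
from h import *
c=snap('side','side4');i=c['image'][120:240,205:365]
cv2.imwrite('pics/c5.png',cv2.resize(cv2.convertScaleAbs(i,alpha=1.2),(800,600),interpolation=cv2.INTER_CUBIC))
s=arm.get_state();print(s['eef_pos'],s['wrist_force'],s['t'])
E
```

```text
[0.29554748 0.00795675 0.21180593] [-0.10751375  0.28346567 -0.00927612] 7.95
```

View pics/c5.png

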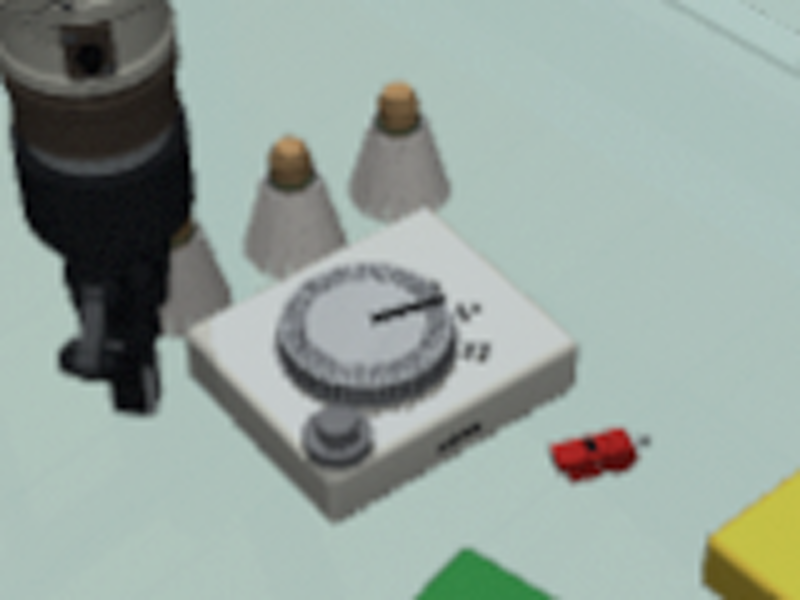

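The line tip is at (443,298), pointing at the three dots. The button stands out again at (338,425), and the arm is clear.

```bash
python3 -c "
from cell import arm; print(arm.close_job())"
```

```text
the job is handed in; nothing more can be done
None
```

I turned the white controller's dial from two dots to three, then pushed the round button in and let it spring back. The job is handed in, at about 8 s of the 51 s allowed; it gave no verdict.

- **Dial:** I pressed the closed fingertips on the face at about 9 N and swept 0.5 rad clockwise. With the finger off, the black line stayed at the three-dot group in both camera views. I judged the click by eye; the joint angle itself cannot be read.
- **Button:** the force rose from 5 to 16 N over the last 1 mm, with the fingertips at about 58 mm, so it had reached its stop. The last picture shows it standing out again.
- **Surroundings:** the arm ended well clear with about zero wrist force. The whistle and shuttlecocks looked unmoved; one shuttlecock was partly hidden behind the gripper in the last picture. I did not check the lunchbox, flask and dish again, but the arm never came near them after the start.

No check failed or disagreed.

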